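Swing the hold-down bar over the phone in its repair holder

ROBOT

A 6-joint arm with a two-finger parallel gripper is mounted at the origin on the work surface. World frame = base frame: x ahead of the robot, y to its left, z up, the work surface at z = 0. Lengths are in mm, angles in rad, forces in N, time in s.
With the tool pointing down it reaches from about 275 to 825 mm from the base axis. Payload 4.9 kg.
Tool frame: the origin (TCP) lies midway between the tips of the shut fingers; the grasp point (between the pads) lies 19 mm behind it; z points along the fingers, y is the line along which they close (so a half turn about z gives the same grasp; the last joint's range is limited). The gripper opens to 85 mm and grips with 20 to 120 N. Pads are 22 mm wide; open, the fingers measure 114 mm over their backs; the gripper's body (76 mm by 85 mm) begins 54 mm behind the grasp point. The pads swing forward as they close: fully open they stand 13 mm farther back than shut.
Start: joints at [1.007, 0.326, -0.193, 1.052, 0, 1.437], TCP at [229.176, 499.997, 231.281] pointing down, gripper open.
Joint ranges: [-2.65, 2.65], [-0.97, 1.79], [-1.3, 1.35], [-1.93, 2.1], [-1.47, 1.37], [-3.14, 3.14]. Speed limits (rad/s): [2.57, 2.57, 3.14, 3.14, 3.14, 3.14].

INTERFACE

Orientations are given as a 3x3 rotation matrix whose columns are the frame's x, y, z axes.
In Python, from rig import robot gives the robot as it stands. The module is installed in compiled form; this text tells all that it offers.
- The arm moves only by the tool drive_tool, never from a script. Its argument "steps" is a list of rows, each an object of numbers: "grip": the opening in per cent of the stroke, from 0 (shut) to 100 (fully open); "tx", "ty", "tz": the shift along the tool's x, y, z in units of 25 mm (1.0 is 25 mm); "wx", "wy", "wz": the turn, a rotation vector about the tool's x, y, z in degrees. A call has exactly 10 rows; each row is the pose to reach, as a shift and turn from the pose commanded when the call began, along the tool's axes at that moment; what a row does not reach only later rows make up. A row lasts 1/12 s, in which the tool goes at most 41.7 mm and 7.16 degrees, less where a joint would pass 70% of its speed; a pose out of reach is approached as far as the arm can. A call with a gripper value outside its range is refused whole. The fingers move at their own pace and stop on an object; the grip force is fixed at half the most. Time passes only in rows, so rows that repeat a pose let the fingers close, or fill a call up. It gives the time, the measured TCP pose, the force, the opening and the grip force at its end, in the units of the state.
- robot.get_state(): the state, without advancing time (a new reading comes with each control period).
- robot.snapshot(name): name is "side" or "top" or "wrist"; returns a dict with "img" (400x640x3 uint8, red, green, blue), "z_map" (400x640 float32, mm along the optical axis (not along the pixel's ray), 0 where there is no reading), "camera_matrix" (3x3 intrinsics, pixels), "R" (3x3) and "t" (3): a world point X has camera coordinates R X + t. Camera axes: x right, y down, z forward; pixel columns grow to the right and rows downward; lengths in mm; the calibration is good to about 2 mm. A picture is of the moment at which its call begins.
- robot.finish_job(): hands the job in; it is judged then, once.
The state is a dict: "time_s": time; "joints": joint angles; "qvel": joint speeds; "effort": joint torques, N m; "ee_pos": TCP position; "tcp_rot": TCP orientation; "force": force on the tool from outside, world axes, zero at the start; "wrist_torque": the same for the moment, N m; "gripper_width": opening from 0.0 (shut) to 1.0 (fully open); "grasp_force": force on a finger pad.
Only numpy, scipy, OpenCV 4.12 (cv2) and the standard library are available. Lean on these libraries where they do the work, as an engineer would, in place of code of your own. Each camera call takes 0.05 s, during which the arm holds its last target. There are 200 camera calls.

TASK

One of the two repair holders on the green mat has an opened phone lying in it. Push the free end of that holder's hold-down bar so that the bar swings over the phone until it rests against its stop post, and let go. Leave the phone lying in its nest and leave the empty holder's bar where it is.

Things in the scene. Friction and masses are not known exactly. Their poses are not given: they have to be found in the camera images.
- holder: Holder with the phone: fixed aluminium plate 200x100x10 mm on the 2 mm mat, 5 mm nest lugs. Origin: centre of underside; x along its length (-x end towards the robot), y across, z up. Bar's pivot pin at (88, 0) mm. Stop post, 10 mm dia, top 40 mm above origin, at (-90, -13.5) mm, on the -y side of the closed bar's end. An identical empty holder is beside it; left/right varies.
- clamp_bar (a joint): Angle, rad, of that holder's dark steel bar (186x16x8 mm, top 29 mm above the holder's origin). 0: closed along -x from the pin, against the post. Opens to the holder's +y side: its upright black knob (14 mm dia, top 55 mm above the origin) is at (88 - 166 cos q, 166 sin q) mm in the holder's frame. Starts at 0.9 to 1.3. Stays where left; about 1 N at the knob moves it, more if fast.
- phone: Opened phone, loose in its holder's nest: 148 x 72 x 8 mm, dark inside, aluminium rim. Origin: centre of its underside, x along its length, z up. Its top is 18 mm above the holder's origin; the closing bar passes 3 mm over it. Another opened phone lies on the mat and plays no part.
- spare_knob (a point): Top centre of the black knob at the free end of the bar on the other, empty holder (same make and size, also open to its +y side); 55 mm above that holder's underside. It is to stay where it is.

How it is judged (in metres and radians):
At the end, for the whole second after the job is handed in: The bar of the holder with the phone lies closed against its stop, within 0.1 rad (17 mm at the knob), at rest; the phone lies in its nest (its centre within 12 mm of the holder's centre and not lifted by more than 4 mm); the empty holder's knob is within 15 mm of where it began (value of joint clamp_bar below 0.1 rad and velocity of joint clamp_bar between -0.05 and 0.05 rad/s and horizontal distance between phone and holder below 0.012 m and z of phone in the frame of holder below 0.014 m and linear speed of phone below 0.02 m/s and distance of spare_knob from where it was at the start of the episode below 0.015 m); the robot touches nothing.
It fails at once if the empty holder's bar was moved (its knob by more than 15 mm) (distance of spare_knob from where it was at the start of the episode above 0.015 m).
It fails at once if the phone was shifted out of its nest (by more than 12 mm) (distance of phone from where it was at the start of the episode above 0.012 m).
It also fails if it takes over 32 s, if anything falls off the work surface, if the arm or the gripper's body presses on something with over 40 N, if the wrist force passes 120 N, or if a joint passes its speed limit or range.

## Working session

There is one attempt and no reset: what is moved stays moved. The work goes in short steps, Python scripts to look and compute and a tool call to move; the robot and the scene stay as the last step left them, time stands still between calls to the robot, and variables do not carry over. Pictures are saved under pics/ and viewed, at most 10 in all, crops included, and the job is handed in when it is done.

Besides the shell and the picture viewer there is one more tool, called after "Call:" by a JSON object that holds its "api" and its "payload". drive_tool: Moves the arm, as the interface text tells. Its arguments: {"type":"object","properties":{"steps":{"type":"array","items":{"type":"object","properties":{"grip":{"type":"number"},"tx":{"type":"number"},"ty":{"type":"number"},"tz":{"type":"number"},"wx":{"type":"number"},"wy":{"type":"number"},"wz":{"type":"number"}}}}},"required":["steps"]}

```bash
mkdir -p pics
python3 - <<'E'
from rig import robot
import cv2,numpy as np
for n in("top","side"):
    s=robot.snapshot(n); cv2.imwrite(f"pics/{n}0.png",s["img"][:,:,::-1]); np.savez(f"{n}0.npz",**s)
s=robot.get_state(); print(s["time_s"],s["ee_pos"],np.round(s["tcp_rot"],3))
E
```

```text
0.1 [228.88542471 499.52837461 230.58269234] [[-0.909  0.417 -0.001]
 [ 0.417  0.909 -0.001]
 [ 0.    -0.002 -1.   ]]
```

View pics/top0.png

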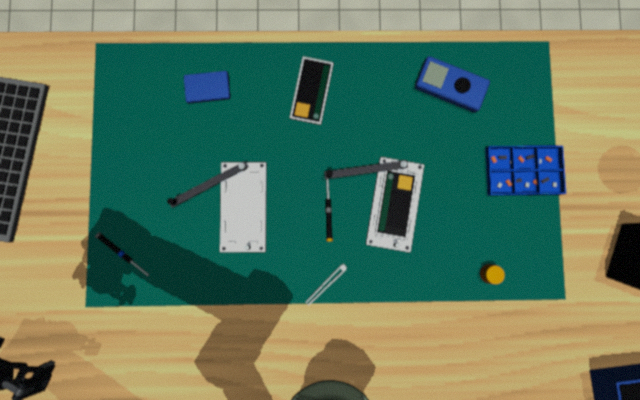

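The phone is in the right-hand holder: pin near (403,163), knob near (328,174), and the post should be near (385,240). The empty holder's knob is at (172,202). A screwdriver lies on the mat below the knob, spanning (328,180) to (329,242).

```bash
cat > h.py <<'E'
import numpy as np,cv2
def w(s,u,v,z):  # pixel ray cut with height z
    K,R,t=s["camera_matrix"],s["R"],s["t"]; c=-R.T@t; d=R.T@np.linalg.solve(K,[u,v,1]); return c+d*(z-c[2])/d[2]
def cloud(s):
    K,R,t,Z=s["camera_matrix"],s["R"],s["t"],s["z_map"]; v,u=np.indices(Z.shape)
    P=(np.linalg.inv(K)@np.stack([u*Z,v*Z,Z]).reshape(3,-1)-t[:,None]); return (R.T@P).T.reshape(*Z.shape,3)
E
python3 - <<'E'
from h import *
s=dict(np.load("top0.npz")); P=cloud(s); img=s["img"].astype(int)
print("knob",w(s,328,174,57),"pin",w(s,403,163,31))
# plate: white-ish pixels
m=np.zeros((400,640),np.uint8); sub=np.s_[150:258,360:430]
m[sub]=((img[sub].min(2)>120)*255)
cs=np.argwhere(m>0)[:,::-1].astype(np.float32); r=cv2.minAreaRect(cs); b=cv2.boxPoints(r)
Q=np.array([w(s,*p,12) for p in b]); print(Q.round(1),Q.mean(0).round(1),np.linalg.norm(Q-np.roll(Q,1,0),axis=1))
for name,sl in (("knob",np.s_[166:182,320:337]),("driver",np.s_[182:245,322:336]),("post",np.s_[232:252,365:412])):
    A=P[sl].reshape(-1,3); A=A[A[:,2]>(8 if name=="driver" else 25)]; A=A[A[:,2]<90]; print(name,len(A),A.min(0).round(),A.max(0).round()) if len(A) else 0
i=cv2.resize(s["img"][140:260,300:440,::-1],None,fx=5,fy=5,interpolation=2); cv2.imwrite("pics/c.png",i)
E
```

```text
knob [549.98268182  -1.49283598  57.        ] pin [ 576.68332416 -168.50055044   31.        ]
[[ 398.5  -83.6   12. ]
 [ 595.3 -121.1   12. ]
 [ 577.4 -220.5   12. ]
 [ 381.  -181.    12. ]] [ 488.  -151.6   12. ] [ 98.98154036 200.33725365 101.00348086 200.41728265]
knob 98 [545. -20.  26.] [563.   7.  59.]
driver 268 [407.  -9.   8.] [539.   5.  18.]
post 25 [ 392. -153.   27.] [ 401. -143.   44.]
```

View pics/c.png

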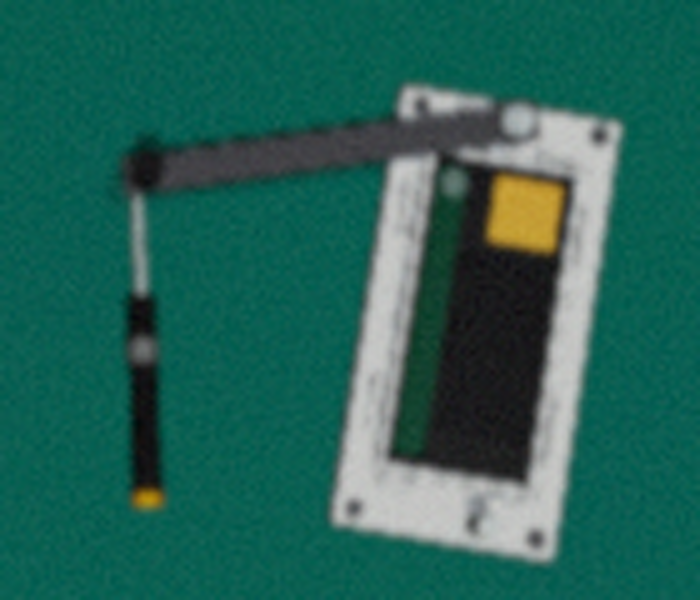

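View pics/side0.png

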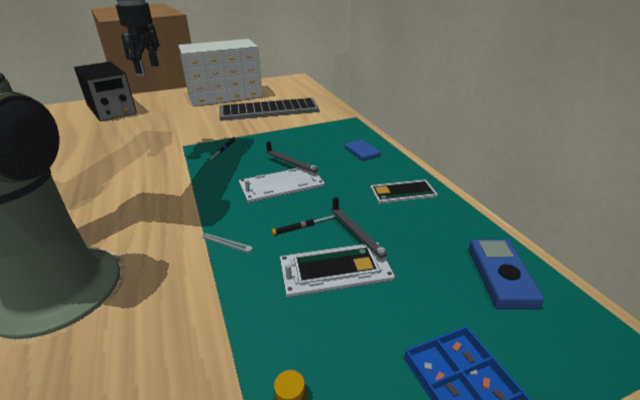

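```bash
cat >> h.py <<'E'
from scipy.spatial.transform import Rotation as Ro
O=np.array([488,-151.6]); yaw=-0.193
ex=np.array([np.cos(yaw),np.sin(yaw)]); ey=np.array([-ex[1],ex[0]]); pin=O+88*ex
def pose(q,gap,z):  # tool x along push direction, TCP gap mm behind knob centre
    k=pin+166*(-np.cos(q)*ex+np.sin(q)*ey); d=-(np.sin(q)*ex+np.cos(q)*ey)
    x=np.array([*d,0]); zz=np.array([0,0,-1.]); return np.array([*(k-gap*d),z]),np.column_stack([x,np.cross(zz,x),zz])
def rows(poses):
    from rig import robot
    s=robot.get_state(); p,R=np.array(s["ee_pos"]),np.array(s["tcp_rot"])
    print(s["time_s"],p.round(1),np.round(s["force"],1),np.round(s["joints"],2),s["gripper_width"])
    for P,Q in poses: print((R.T@(P-p)/25).round(2),np.degrees(Ro.from_matrix(R.T@Q).as_rotvec()).round(1))
E
python3 -c "
from h import *
rows([pose(1.237,40,200),pose(1.237,40,39)])"
```

```text
0.1 [228.9 499.5 230.6] [-0.7  0.9 -0.9] [ 1.01  0.33 -0.19  1.05 -0.    1.44] 0.9976591535195943
[-21.46 -12.08   1.24] [ -0.1  -0.  -32.7]
[-21.46 -12.07   7.68] [ -0.1  -0.  -32.7]
```

Call:
{"api": "drive_tool", "payload": {"steps": [{"grip":0,"tx":-1.4,"ty":-0.8,"wz":-2},{"grip":0,"tx":-2.8,"ty":-1.6,"wz":-4},{"grip":0,"tx":-4.2,"ty":-2.4,"wz":-7},{"grip":0,"tx":-5.6,"ty":-3.2,"wz":-10},{"grip":0,"tx":-7,"ty":-4,"wz":-13},{"grip":0,"tx":-8.4,"ty":-4.8,"wz":-16},{"grip":0,"tx":-9.8,"ty":-5.6,"wz":-19},{"grip":0,"tx":-11.2,"ty":-6.4,"wz":-22},{"grip":0,"tx":-12.6,"ty":-7.2,"wz":-25},{"grip":0,"tx":-14,"ty":-8,"wz":-28}]}}

```text
validation failed for argument at $.st...
```

```bash
python3 -c "
from h import *
rows([pose(1.237,40,200),pose(1.237,40,100)])"
```

```text
0.1 [228.9 499.5 230.6] [-0.7  0.9 -0.9] [ 1.01  0.33 -0.19  1.05 -0.    1.44] 0.9976591535195943
[-21.46 -12.08   1.24] [ -0.1  -0.  -32.7]
[-21.46 -12.07   5.24] [ -0.1  -0.  -32.7]
```

Call:
{"api": "drive_tool", "payload": {"steps": [{"grip":0,"tx":-1.4,"ty":-0.8,"tz":0,"wx":0,"wy":0,"wz":-2},{"grip":0,"tx":-2.8,"ty":-1.6,"tz":0,"wx":0,"wy":0,"wz":-4},{"grip":0,"tx":-4.2,"ty":-2.4,"tz":0,"wx":0,"wy":0,"wz":-7},{"grip":0,"tx":-5.6,"ty":-3.2,"tz":0,"wx":0,"wy":0,"wz":-10},{"grip":0,"tx":-7,"ty":-4,"tz":0,"wx":0,"wy":0,"wz":-13},{"grip":0,"tx":-8.4,"ty":-4.8,"tz":0,"wx":0,"wy":0,"wz":-16},{"grip":0,"tx":-9.8,"ty":-5.6,"tz":0,"wx":0,"wy":0,"wz":-19},{"grip":0,"tx":-11.2,"ty":-6.4,"tz":0,"wx":0,"wy":0,"wz":-22},{"grip":0,"tx":-12.6,"ty":-7.2,"tz":0,"wx":0,"wy":0,"wz":-25},{"grip":0,"tx":-14,"ty":-8,"tz":0,"wx":0,"wy":0,"wz":-28}]}}

```text
time_s: 0.93
ee_pos: [464.5, 170.5, 231.1]
tcp_rot: [[-0.998, -0.061, -0.0], [-0.061, 0.998, 0.0], [0.0, 0.0, -1.0]]
force: [0.3, 0.7, -0.1]
gripper_width: 0.001
grasp_force: 0.0
```

```bash
python3 -c "
from h import *
rows([pose(1.237,40,200),pose(1.237,40,100)])"
```

```text
0.9333 [464.5 170.5 231.1] [ 0.3  0.7 -0.1] [ 0.2   0.22 -0.33  1.01  0.    0.14] 0.0005419566476227345
[-4.62 -7.06  1.24] [ 0.  -0.  -4.5]
[-4.62 -7.06  5.24] [ 0.  -0.  -4.5]
```

Call:
{"api": "drive_tool", "payload": {"steps": [{"grip":0,"tx":-0.8,"ty":-1.2,"tz":0,"wx":0,"wy":0,"wz":-1},{"grip":0,"tx":-1.6,"ty":-2.4,"tz":0,"wx":0,"wy":0,"wz":-2},{"grip":0,"tx":-2.4,"ty":-3.6,"tz":0,"wx":0,"wy":0,"wz":-3},{"grip":0,"tx":-3.2,"ty":-4.9,"tz":0,"wx":0,"wy":0,"wz":-4},{"grip":0,"tx":-4,"ty":-6.1,"tz":0.5,"wx":0,"wy":0,"wz":-4.5},{"grip":0,"tx":-4.6,"ty":-7.1,"tz":1,"wx":0,"wy":0,"wz":-4.5},{"grip":0,"tx":-4.6,"ty":-7.1,"tz":2,"wx":0,"wy":0,"wz":-4.5},{"grip":0,"tx":-4.6,"ty":-7.1,"tz":3,"wx":0,"wy":0,"wz":-4.5},{"grip":0,"tx":-4.6,"ty":-7.1,"tz":4,"wx":0,"wy":0,"wz":-4.5},{"grip":0,"tx":-4.6,"ty":-7.1,"tz":5,"wx":0,"wy":0,"wz":-4.5}]}}

```text
time_s: 1.77
ee_pos: [588.8, 1.5, 104.7]
tcp_rot: [[-0.991, -0.136, -0.001], [-0.136, 0.991, 0.0], [0.001, 0.0, -1.0]]
force: [0.7, -0.7, -1.2]
gripper_width: -0.004
grasp_force: 0.0
```

Run:
```python
from h import *
from rig import robot
for n in("wrist","top"):
    s=robot.snapshot(n); cv2.imwrite(f"pics/{n}1.png",s["img"][:,:,::-1]); np.savez(f"{n}1.npz",**s)
rows([pose(1.237,35,39)]+[pose(q,18,39) for q in (1.237,1.1,.95)])
```

```text
1.8667 [585.5   2.2 101.8] [-0.8 -0.4  0.6] [-0.12  0.51 -0.26  0.81  0.   -0.26] 0.0009142643116183976
[-0.02 -0.06  2.51] [ 0.1 -0.5 -0.2]
[ 0.66 -0.07  2.52] [ 0.1 -0.5 -0.2]
[ 1.57 -0.03  2.53] [ 0.2 -0.5 -8.1]
[ 2.56 -0.14  2.54] [  0.2  -0.5 -16.7]
```

View pics/wrist1.png

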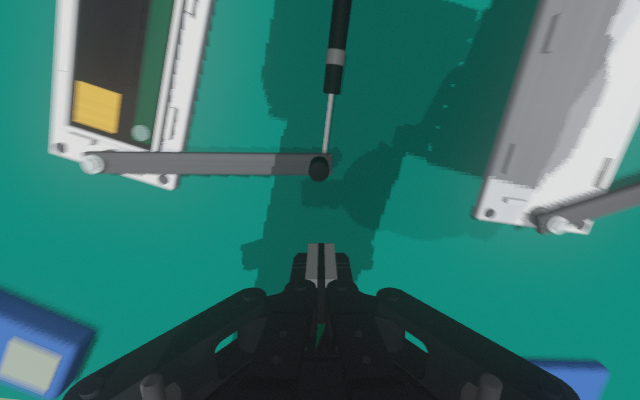

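The wrist view shows the knob top at (318,168), directly ahead of the shut fingertips at (321,250). The bar lies square to the push direction and nothing is beneath the fingers.

Run:
```python
from h import *
s=dict(np.load("wrist1.npz")); print("knob",w(s,318,163,57).round(1),"pin",w(s,92,163,38).round(1),"model",(pin+166*(-np.cos(1.237)*ex+np.sin(1.237)*ey)).round(1),pin.round(1))
rows([pose(1.237,40,39)])
```

```text
knob [546.8  -6.1  57. ] pin [ 572.2 -165.    38. ] model [551.1  -4.1] [ 574.4 -168.5]
1.8667 [585.5   2.2 101.8] [-0.8 -0.4  0.6] [-0.12  0.51 -0.26  0.81  0.   -0.26] 0.0009142643116183976
[-0.22 -0.06  2.51] [ 0.1 -0.5 -0.2]
```

Call:
{"api": "drive_tool", "payload": {"steps": [{"grip":0,"tx":0,"ty":0,"tz":0.5,"wx":0,"wy":0,"wz":0},{"grip":0,"tx":0,"ty":0,"tz":1,"wx":0,"wy":0,"wz":0},{"grip":0,"tx":0,"ty":0,"tz":1.5,"wx":0,"wy":0,"wz":0},{"grip":0,"tx":0,"ty":0,"tz":2,"wx":0,"wy":0,"wz":0},{"grip":0,"tx":0,"ty":0,"tz":2.5,"wx":0,"wy":0,"wz":0},{"grip":0,"tx":0,"ty":0,"tz":2.5,"wx":0,"wy":0,"wz":0},{"grip":0,"tx":0,"ty":0,"tz":2.5,"wx":0,"wy":0,"wz":0},{"grip":0,"tx":0,"ty":0,"tz":2.5,"wx":0,"wy":0,"wz":0},{"grip":0,"tx":0,"ty":0,"tz":2.5,"wx":0,"wy":0,"wz":0},{"grip":0,"tx":0,"ty":0,"tz":2.5,"wx":0,"wy":0,"wz":0}]}}

```text
time_s: 2.7
ee_pos: [590.1, 1.9, 44.9]
tcp_rot: [[-0.991, -0.137, 0.002], [-0.137, 0.991, -0.0], [-0.002, -0.0, -1.0]]
force: [-0.5, 0.3, -0.0]
gripper_width: -0.003
grasp_force: 0.0
```

Run:
```python
from h import *
rows([pose(1.237,g,39) for g in (30,24,19)]+[pose(q,19,39) for q in (1.2,1.15,1.1,1.05,1,.95,.9)])
```

```text
2.7 [590.1   1.9  44.9] [-0.5  0.3 -0. ] [-0.12  0.58 -0.32  0.68 -0.   -0.26] -0.0031357588813854765
[ 0.38 -0.02  0.24] [-0.   0.1 -0.2]
[ 0.62 -0.02  0.24] [-0.   0.1 -0.2]
[ 0.82 -0.02  0.24] [-0.   0.1 -0.2]
[1.06 0.   0.24] [-0.   0.1 -2.3]
[1.4  0.02 0.24] [-0.   0.1 -5.2]
[1.73 0.02 0.23] [-0.   0.1 -8. ]
[2.07 0.   0.23] [ -0.    0.1 -10.9]
[ 2.4  -0.03  0.23] [ -0.    0.1 -13.8]
[ 2.73 -0.08  0.23] [ -0.    0.1 -16.6]
[ 3.06 -0.15  0.23] [ -0.    0.1 -19.5]
```

Call:
{"api": "drive_tool", "payload": {"steps": [{"grip":0,"tx":0.4,"ty":0,"tz":0.2,"wx":0,"wy":0,"wz":0},{"grip":0,"tx":0.6,"ty":0,"tz":0.2,"wx":0,"wy":0,"wz":0},{"grip":0,"tx":0.8,"ty":0,"tz":0.2,"wx":0,"wy":0,"wz":0},{"grip":0,"tx":1.05,"ty":0,"tz":0.2,"wx":0,"wy":0,"wz":-2.3},{"grip":0,"tx":1.4,"ty":0,"tz":0.2,"wx":0,"wy":0,"wz":-5.2},{"grip":0,"tx":1.75,"ty":0,"tz":0.2,"wx":0,"wy":0,"wz":-8},{"grip":0,"tx":2.05,"ty":0,"tz":0.2,"wx":0,"wy":0,"wz":-11},{"grip":0,"tx":2.4,"ty":0,"tz":0.2,"wx":0,"wy":0,"wz":-14},{"grip":0,"tx":2.75,"ty":-0.1,"tz":0.2,"wx":0,"wy":0,"wz":-16.5},{"grip":0,"tx":3.05,"ty":-0.15,"tz":0.2,"wx":0,"wy":0,"wz":-19.5}]}}

```text
time_s: 3.53
ee_pos: [514.3, -12.3, 39.4]
tcp_rot: [[-0.887, -0.462, 0.001], [-0.462, 0.887, 0.0], [-0.001, -0.0, -1.0]]
force: [1.1, 0.2, 0.4]
gripper_width: 0.001
grasp_force: 0.4
```

Run:
```python
from h import *
from rig import robot
s=robot.snapshot("wrist"); cv2.imwrite("pics/wrist2.png",s["img"][:,:,::-1])
rows([pose(q,19,39) for q in np.arange(.86,.49,-.04)])
```

```text
3.5833 [512.6 -12.5  39.2] [-0.6  0.4 -0.8] [-0.17  0.48 -0.53  0.57 -0.   -0.65] -0.002450642194166359
[ 0.18 -0.01  0.01] [ 0.  -0.  -2.1]
[0.45 0.01 0.01] [ 0.  -0.  -4.4]
[0.72 0.01 0.01] [ 0.  -0.  -6.7]
[0.98 0.01 0.01] [ 0. -0. -9.]
[ 1.25 -0.01  0.01] [  0.   -0.  -11.2]
[ 1.52 -0.04  0.01] [  0.   -0.  -13.5]
[ 1.78 -0.08  0.01] [  0.   -0.  -15.8]
[ 2.04 -0.13  0.01] [  0.   -0.  -18.1]
[ 2.3  -0.18  0.01] [  0.   -0.  -20.4]
[ 2.56 -0.25  0.01] [  0.   -0.  -22.7]
```

View pics/wrist2.png

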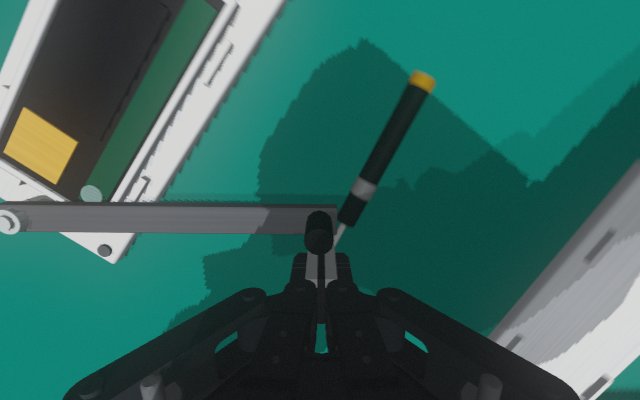

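The knob at (319,225) sits centred against the fingertips and the bar is still square to the push, so the push is working. I'll continue along the arc.

Call:
{"api": "drive_tool", "payload": {"steps": [{"grip":0,"tx":0.2,"ty":0,"tz":0,"wx":0,"wy":0,"wz":-2},{"grip":0,"tx":0.45,"ty":0,"tz":0,"wx":0,"wy":0,"wz":-4.5},{"grip":0,"tx":0.7,"ty":0,"tz":0,"wx":0,"wy":0,"wz":-6.5},{"grip":0,"tx":1.0,"ty":0,"tz":0,"wx":0,"wy":0,"wz":-9},{"grip":0,"tx":1.25,"ty":0,"tz":0,"wx":0,"wy":0,"wz":-11},{"grip":0,"tx":1.5,"ty":-0.05,"tz":0,"wx":0,"wy":0,"wz":-13.5},{"grip":0,"tx":1.8,"ty":-0.1,"tz":0,"wx":0,"wy":0,"wz":-16},{"grip":0,"tx":2.05,"ty":-0.15,"tz":0,"wx":0,"wy":0,"wz":-18},{"grip":0,"tx":2.3,"ty":-0.2,"tz":0,"wx":0,"wy":0,"wz":-20.5},{"grip":0,"tx":2.55,"ty":-0.25,"tz":0,"wx":0,"wy":0,"wz":-22.5}]}}

```text
time_s: 4.42
ee_pos: [461.0, -47.2, 39.3]
tcp_rot: [[-0.644, -0.765, 0.001], [-0.765, 0.644, 0.0], [-0.001, -0.001, -1.0]]
force: [0.6, 0.3, -1.1]
gripper_width: -0.001
grasp_force: 0.4
```

Run:
```python
from h import *
rows([pose(q,19,39) for q in np.arange(.46,.09,-.04)])
```

```text
4.4167 [461.  -47.2  39.3] [ 0.6  0.3 -1.1] [-0.26  0.41 -0.66  0.51  0.   -1.13] -0.0006771778611091248
[0.34 0.07 0.01] [-0.1  0.1 -2.6]
[0.61 0.09 0.01] [-0.1  0.1 -4.9]
[0.88 0.09 0.01] [-0.1  0.1 -7.2]
[1.14 0.08 0.01] [-0.1  0.1 -9.5]
[1.41 0.06 0.01] [ -0.1   0.1 -11.8]
[1.68 0.03 0.01] [ -0.1   0.1 -14.1]
[ 1.94 -0.01  0.01] [ -0.1   0.1 -16.4]
[ 2.2  -0.06  0.01] [ -0.1   0.1 -18.7]
[ 2.46 -0.12  0.01] [ -0.1   0.  -21. ]
[ 2.72 -0.19  0.01] [ -0.1   0.  -23.3]
```

Call:
{"api": "drive_tool", "payload": {"steps": [{"grip":0,"tx":0.3,"ty":0.05,"tz":0,"wx":0,"wy":0,"wz":-2.5},{"grip":0,"tx":0.6,"ty":0.05,"tz":0,"wx":0,"wy":0,"wz":-5},{"grip":0,"tx":0.9,"ty":0.05,"tz":0,"wx":0,"wy":0,"wz":-7},{"grip":0,"tx":1.15,"ty":0.05,"tz":0,"wx":0,"wy":0,"wz":-9.5},{"grip":0,"tx":1.4,"ty":0.05,"tz":0,"wx":0,"wy":0,"wz":-12},{"grip":0,"tx":1.7,"ty":0,"tz":0,"wx":0,"wy":0,"wz":-14},{"grip":0,"tx":1.95,"ty":0,"tz":0,"wx":0,"wy":0,"wz":-16.5},{"grip":0,"tx":2.2,"ty":-0.05,"tz":0,"wx":0,"wy":0,"wz":-18.5},{"grip":0,"tx":2.45,"ty":-0.1,"tz":0,"wx":0,"wy":0,"wz":-21},{"grip":0,"tx":2.7,"ty":-0.2,"tz":0,"wx":0,"wy":0,"wz":-23}]}}

```text
time_s: 5.25
ee_pos: [420.9, -101.9, 39.2]
tcp_rot: [[-0.293, -0.956, 0.001], [-0.956, 0.293, 0.001], [-0.001, -0.0, -1.0]]
force: [-1.0, 1.0, 1.2]
gripper_width: -0.0
grasp_force: 0.5
```

Run:
```python
from h import *
from rig import robot
s=robot.snapshot("wrist"); cv2.imwrite("pics/wrist3.png",s["img"][:,:,::-1])
rows([pose(q,19,39) for q in (.08,.06,.04,.02,0)])
```

```text
5.3 [ 420.7 -102.9   39.2] [ 0.3 -1.  -1.1] [-0.41  0.36 -0.73  0.47 -0.   -1.68] -0.0015640029234001765
[0.11 0.01 0.01] [-0.  -0.  -1.4]
[0.24 0.02 0.01] [-0.  -0.  -2.6]
[0.37 0.03 0.01] [-0.  -0.  -3.7]
[0.51 0.04 0.01] [-0.  -0.  -4.9]
[0.64 0.04 0.01] [-0. -0. -6.]
```

View pics/wrist3.png

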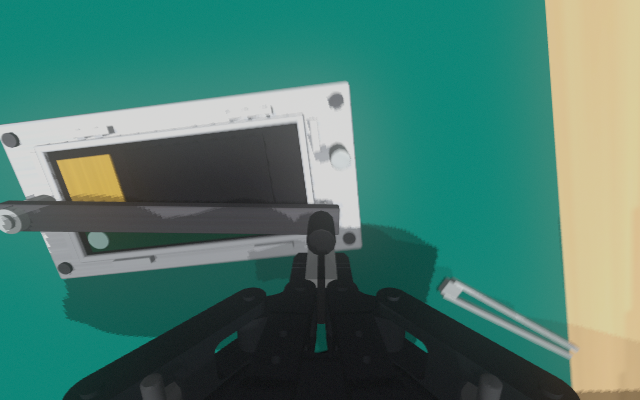

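The phone lies flat under the bar. The bar end at (335,210) is still about 15 mm short of the post at (340,157), so I'll finish slowly.

Call:
{"api": "drive_tool", "payload": {"steps": [{"grip":0,"tx":0.1,"ty":0,"tz":0,"wx":0,"wy":0,"wz":-1},{"grip":0,"tx":0.17,"ty":0,"tz":0,"wx":0,"wy":0,"wz":-2},{"grip":0,"tx":0.24,"ty":0,"tz":0,"wx":0,"wy":0,"wz":-2.6},{"grip":0,"tx":0.31,"ty":0,"tz":0,"wx":0,"wy":0,"wz":-3},{"grip":0,"tx":0.37,"ty":0,"tz":0,"wx":0,"wy":0,"wz":-4},{"grip":0,"tx":0.44,"ty":0,"tz":0,"wx":0,"wy":0,"wz":-4.5},{"grip":0,"tx":0.5,"ty":0,"tz":0,"wx":0,"wy":0,"wz":-5},{"grip":0,"tx":0.55,"ty":0,"tz":0,"wx":0,"wy":0,"wz":-5.5},{"grip":0,"tx":0.6,"ty":0,"tz":0,"wx":0,"wy":0,"wz":-6},{"grip":0,"tx":0.6,"ty":0,"tz":0,"wx":0,"wy":0,"wz":-6}]}}

```text
time_s: 6.13
ee_pos: [416.3, -116.5, 38.8]
tcp_rot: [[-0.193, -0.981, -0.0], [-0.981, 0.193, -0.0], [0.0, 0.0, -1.0]]
force: [-1.1, 0.5, 0.5]
gripper_width: -0.002
grasp_force: 0.1
```

Run:
```python
from h import *
from rig import robot
s=robot.snapshot("wrist"); cv2.imwrite("pics/wrist4.png",s["img"][:,:,::-1])
rows([pose(q,19,39) for q in (0,)])
```

```text
6.1833 [ 416.5 -116.6   38.8] [1.2 0.  0.5] [-0.44  0.36 -0.73  0.47 -0.   -1.82] -0.00040414774879040315
[ 0.07  0.04 -0.01] [-0.  -0.  -0.1]
```

View pics/wrist4.png

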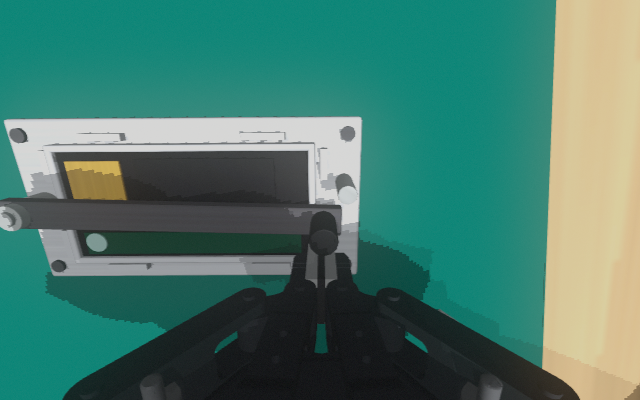

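The bar end at (340,215) is almost at the post at (345,188). There is no reaction force yet, so I'll nudge a few millimetres more.

Call:
{"api": "drive_tool", "payload": {"steps": [{"grip":0,"tx":0.03,"ty":0,"tz":0,"wx":0,"wy":0,"wz":0},{"grip":0,"tx":0.06,"ty":0,"tz":0,"wx":0,"wy":0,"wz":0},{"grip":0,"tx":0.09,"ty":0,"tz":0,"wx":0,"wy":0,"wz":0},{"grip":0,"tx":0.12,"ty":0,"tz":0,"wx":0,"wy":0,"wz":0},{"grip":0,"tx":0.14,"ty":0,"tz":0,"wx":0,"wy":0,"wz":0},{"grip":0,"tx":0.16,"ty":0,"tz":0,"wx":0,"wy":0,"wz":0},{"grip":0,"tx":0.18,"ty":0,"tz":0,"wx":0,"wy":0,"wz":0},{"grip":0,"tx":0.2,"ty":0,"tz":0,"wx":0,"wy":0,"wz":0},{"grip":0,"tx":0.2,"ty":0,"tz":0,"wx":0,"wy":0,"wz":0},{"grip":0,"tx":0.2,"ty":0,"tz":0,"wx":0,"wy":0,"wz":0}]}}

```text
time_s: 7.02
ee_pos: [415.4, -121.3, 38.8]
tcp_rot: [[-0.193, -0.981, -0.0], [-0.981, 0.193, -0.0], [0.0, -0.0, -1.0]]
force: [-0.2, -0.9, -0.4]
gripper_width: 0.001
grasp_force: 0.2
```

Still no stop reaction; another 4 mm.

Call:
{"api": "drive_tool", "payload": {"steps": [{"grip":0,"tx":0.02,"ty":0,"tz":0,"wx":0,"wy":0,"wz":0},{"grip":0,"tx":0.04,"ty":0,"tz":0,"wx":0,"wy":0,"wz":0},{"grip":0,"tx":0.06,"ty":0,"tz":0,"wx":0,"wy":0,"wz":0},{"grip":0,"tx":0.08,"ty":0,"tz":0,"wx":0,"wy":0,"wz":0},{"grip":0,"tx":0.1,"ty":0,"tz":0,"wx":0,"wy":0,"wz":0},{"grip":0,"tx":0.12,"ty":0,"tz":0,"wx":0,"wy":0,"wz":0},{"grip":0,"tx":0.14,"ty":0,"tz":0,"wx":0,"wy":0,"wz":0},{"grip":0,"tx":0.16,"ty":0,"tz":0,"wx":0,"wy":0,"wz":0},{"grip":0,"tx":0.16,"ty":0,"tz":0,"wx":0,"wy":0,"wz":0},{"grip":0,"tx":0.16,"ty":0,"tz":0,"wx":0,"wy":0,"wz":0}]}}

```text
time_s: 7.85
ee_pos: [415.3, -121.8, 38.8]
tcp_rot: [[-0.191, -0.982, 0.002], [-0.982, 0.191, 0.008], [-0.008, -0.001, -1.0]]
force: [2.7, 12.4, 2.7]
gripper_width: -0.001
grasp_force: 6.3
```

Run:
```python
from h import *
from rig import robot
s=robot.snapshot("wrist"); cv2.imwrite("pics/wrist5.png",cv2.resize(s["img"][130:330,220:420,::-1],None,fx=3,fy=3,interpolation=2))
rows([])
```

```text
7.9 [ 415.3 -121.8   38.8] [ 2.4 13.   3.2] [-0.46  0.36 -0.73  0.47  0.01 -1.84] 0.0005838831316002852
```

View pics/wrist5.png

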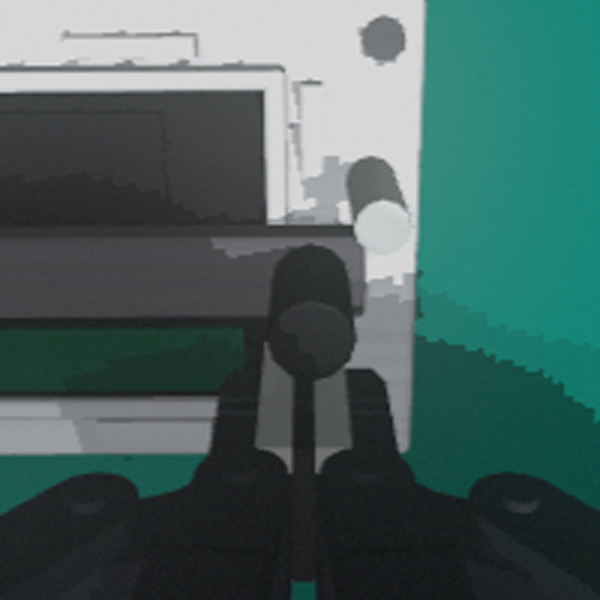

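The bar is on the post and the reaction is 13 N. I'll back away along -x, then rise.

Call:
{"api": "drive_tool", "payload": {"steps": [{"grip":0,"tx":-0.2,"ty":0,"tz":0,"wx":0,"wy":0,"wz":0},{"grip":0,"tx":-0.5,"ty":0,"tz":0,"wx":0,"wy":0,"wz":0},{"grip":0,"tx":-1,"ty":0,"tz":0,"wx":0,"wy":0,"wz":0},{"grip":0,"tx":-1.3,"ty":0,"tz":-0.5,"wx":0,"wy":0,"wz":0},{"grip":0,"tx":-1.4,"ty":0,"tz":-1.5,"wx":0,"wy":0,"wz":0},{"grip":0,"tx":-1.4,"ty":0,"tz":-2.5,"wx":0,"wy":0,"wz":0},{"grip":0,"tx":-1.4,"ty":0,"tz":-3.5,"wx":0,"wy":0,"wz":0},{"grip":0,"tx":-1.4,"ty":0,"tz":-4,"wx":0,"wy":0,"wz":0},{"grip":0,"tx":-1.4,"ty":0,"tz":-4,"wx":0,"wy":0,"wz":0},{"grip":0,"tx":-1.4,"ty":0,"tz":-4,"wx":0,"wy":0,"wz":0}]}}

```text
time_s: 8.73
ee_pos: [422.0, -91.1, 139.2]
tcp_rot: [[-0.193, -0.981, 0.002], [-0.981, 0.193, -0.002], [0.001, -0.002, -1.0]]
force: [-0.1, -0.1, -0.0]
gripper_width: -0.004
grasp_force: 0.0
```

Run:
```python
from h import *
from rig import robot
s=robot.snapshot("wrist"); cv2.imwrite("pics/wrist6.png",s["img"][:,:,::-1])
rows([])
```

```text
8.7833 [421.2 -90.8 138.4] [-0.3 -0.8 -0.9] [-0.38  0.2  -0.62  0.74 -0.   -1.76] -0.004175697506101522
```

View pics/wrist6.png

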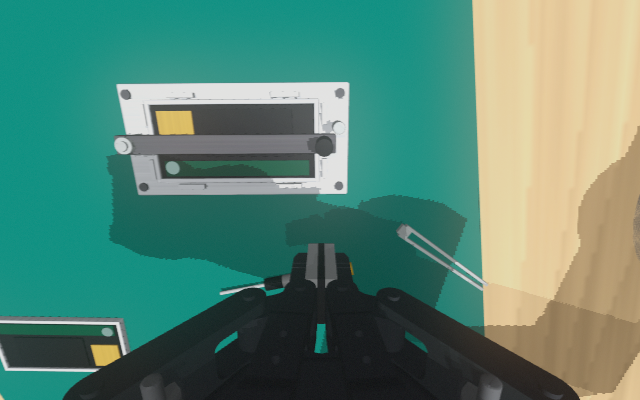

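The bar runs parallel to the holder, from the pin at (123,146) to the knob at (324,146), and rests against the post at (338,128). The phone is in its nest and the gripper is clear, so I'm handing the job in.

```bash
python3 -c "
from rig import robot
print(robot.finish_job())"
```

```text
the job is handed in; nothing more can be done
None
```

I swung the bar over the phone until it rested against its stop post, then backed the gripper clear and handed the job in at about 9 s; the phone still lay in its nest, the empty holder's bar was never approached, and no verdict was returned.

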